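# Set the rack shaker's speed dial and start it

## Robot

A 6-joint arm with a two-finger parallel gripper is mounted at the origin on the work surface. World frame = base frame: x ahead of the robot, y to its left, z up, the work surface at z = 0. Lengths are in mm, angles in rad, forces in N, time in s.
With the tool pointing down it reaches from about 325 to 850 mm from the base axis. Payload 4.4 kg.
Tool frame: the origin (TCP) lies midway between the tips of the shut fingers; the grasp point (between the pads) lies 19 mm behind it; z points along the fingers, y is the line along which they close (so a half turn about z gives the same grasp; the last joint's range is limited). The gripper opens to 94 mm and grips with 3 to 60 N. Pads are 16 mm wide; open, the fingers measure 119 mm over their backs; the gripper's body (75 mm by 177 mm) begins 78 mm behind the grasp point.
Start: joints at [0.981, 0.207, 1.542, -0, 1.393, -0.15], TCP at [244.82, 520.279, 205.447] pointing down, gripper open.
Joint ranges: [-2.73, 2.73], [-0.86, 2.22], [0.23, 2.46], [-1.11, 4.25], [0.08, 2.63], [-2.82, 2.82]. Speed limits (rad/s): [2.79, 2.79, 3.14, 3.14, 3.14, 3.14].

## Interface

Orientations are given as a unit quaternion [x, y, z, w].
In Python, from station import * gives the robot as it stands. Calls block until the motion is done:
- move_ptp(position, orientation): joint-space move of the TCP to a pose.
- move_linear(position, attitude=None, vel=150, guard=None): straight line of the TCP; attitude=None keeps the orientation; vel is the mean speed in mm/s. With guard (N) it stops when the force on the tool has changed by that much, and returns True; else False.
- move_j(angles): joint-space move.
- ungrasp() and gripper_close(grip_force=None): open the fingers fully, or close them until they stop; grip_force is the grip in N (None keeps the last).
- dwell(seconds).
- solve_ik(position, orientation): joint angles nearest the present ones, or None.
- snapshot(name): name is "scene" or "top" or "wrist"; returns a dict with "image" (400x640x3 uint8, blue, green, red), "fx", "fy", "cx", "cy" (pixels), "rvec" (rotation vector, rad) and "tvec" (3), from world to camera coordinates, as OpenCV has them. Camera axes: x right, y down, z forward; pixel columns grow to the right and rows downward; lengths in mm; the calibration is good to about 2 mm. A picture is of the moment at which its call begins. There is no depth.
A pose or a line that the arm cannot do raises Unreachable and nothing moves.
- sign_off(): hands the job in; it is judged then, once.
Readings, each from a call of its own:
- read_time(): time.
- read_joint_positions(): joint angles.
- read_qvel(): joint speeds.
- read_tau(): joint torques, N m.
- read_position(): TCP position.
- read_tcp_rot(): TCP orientation.
- read_ft_force(): force on the tool from outside, world axes, zero at the start.
- read_torque(): the same for the moment, N m.
- read_finger_gap(): finger opening in mm.
- read_finger_force(): force on a finger pad.
Only numpy, scipy, OpenCV 4.12 (cv2) and the standard library are available. Lean on these libraries where they do the work, as an engineer would, in place of code of your own. Each camera call takes 0.05 s, during which the arm holds its last target. There are 200 camera calls.

## Task

With a fingertip against its knurled edge, turn the rack shaker's big speed dial clockwise, click by click, until its pointer has clicked in at the longest tick mark (the third of four, counted clockwise), not going on to the setting beyond; do not grip the dial between the fingers. Then press the round start button next to it fully down with a fingertip and let it go. Be gentle, and leave the small timer knob, the tube rack and everything else standing about where they are.

Things in the scene. Friction and masses are not known exactly. Their poses are not given: they have to be found in the camera images.
- shaker: white rack shaker fixed to the bench, 300 x 300 mm. Origin: centre of its underside, on the bench; x points from the front panel (robot's side) to the back, y to its left, z up. Front panel, x = -150 to +8 mm, flat, 70 mm above the bench; behind it, x = +10 to +140 mm, a platform with low rims (107 mm above the bench) carries the tube rack
- dial_top (a point): the big speed dial: black knurled upright cylinder, 64 mm across, its side 74 to 100 mm above the bench, on a steel washer 68 mm across and 4 mm high. Point: centre of its top face, on its vertical axis, at shaker x = -82, y = +25 mm; turns with the dial, x along the white pointer line, z up. Four black ticks round its back half, one per click; third clockwise is longest (20 mm, others 8)
- dial_pointer (a point): outer end of the white pointer line on the dial's top face, 30 mm from the axis
- dial (a joint): angle of the dial in rad, growing clockwise seen from above; at 0 the pointer looks along the shaker's +x. Four sprung clicks: -1.05, -0.35, +0.35 (longest tick), +1.05; starts at the first or second (rarely balanced between). Let go, it snaps to the nearer one; the tops between lie at -0.70, 0, +0.70; 1.5 N along the rim takes it over. End stops at -1.2 and +1.2
- start (a joint): round start button's travel in m: 0 up, 0.006 fully down; springs back by itself, 4 N takes it fully down
- start_top (a point): centre of the top of the round start button, 28 mm across, 92 mm above the bench when up, in a black housing to the right of the dial, at shaker x = -85, y = -95 mm; pressed straight down
- timer (a joint): angle of the small smooth timer knob in rad (26 mm across, its top 86 mm above the bench, at shaker x = -60, y = +118 mm, left of the dial). Leave alone
- rack: loose white rack of capped sample tubes, 75 x 200 mm, 82 mm tall, standing on the shaker's platform (underside 93 mm above the bench); origin: centre of its underside. Leave alone
- vial: loose small amber jar, 22 mm across, 42 mm tall, standing on the front panel (70 mm above the bench) between the dial and the start button, somewhat behind them; origin: centre of its underside. Leave alone
- bottle: loose white bottle, 66 mm across, 150 mm tall, on the bench to the left of the shaker; origin: centre of its underside. Leave alone
- beaker: loose open glass beaker, 66 mm across, 85 mm tall, on the bench at the left; origin: centre of its underside. Leave alone
- jar: loose white jar, 44 mm across, 60 mm tall, on the bench to the right of the shaker; origin: centre of its underside. Leave alone
- tipbox: loose grey box of pipette tips, 120 x 85 mm, 70 mm tall, on the bench to the right of the shaker; origin: centre of its underside. Leave alone

How it is judged (in metres and radians):
On the way, in this order (a step that is already met when the one before it is completed fails the run):
1. the dial has clicked in at the longest tick (value of joint dial between 0.229 and 0.469 rad and velocity of joint dial between -0.1 and 0.1 rad/s), for 0.2 s.
2. the start button is pressed fully down (value of joint start above 0.0048 m and value of joint dial between 0.229 and 0.469 rad), for 0.05 s.
At the end, for the whole second after the job is handed in: The dial rests within 0.12 rad of the click at the longest tick (+0.349 rad), after which the start button was pressed at least 4.8 mm down and is up again (less than 1.5 mm down); the timer knob is within 0.25 rad of straight ahead (all of step 1 and value of joint start below 0.0015 m and value of joint timer between -0.25 and 0.25 rad); the robot touches nothing.
It fails at once if the dial is turned on past the longest tick to the setting beyond (above 0.8 rad) (value of joint dial above 0.8 rad).
It fails at once if the dial is gripped between the fingers (grasp point within 20 mm of its axis and less than 8 mm above its top) (horizontal distance between the grasp point and dial_top below 0.02 m and z of the grasp point in the frame of dial_top below 0.008 m).
It fails at once if the dial or the button is pushed harder than 40 N (contact force between the fingers and dial above 40 N or contact force between the fingers and start above 40 N).
It fails at once if the start button is pressed before the dial is set (value of joint start above 0.003 m and not (value of joint dial between 0.229 and 0.469 rad)).
It fails at once if a bystander is lifted, carried or shoved more than 15 mm, or tipped, or the timer knob is turned beyond 0.25 rad (not (value of joint timer between -0.25 and 0.25 rad) or distance of any of rack, vial, bottle, beaker, jar, tipbox from where it was at the start of the episode above 0.015 m or angle between any of rack, vial, bottle, beaker, jar, tipbox's own z axis and vertical above 0.3 rad).
It also fails if it takes over 72 s, if anything falls off the work surface, if the arm or the gripper's body presses on something with over 40 N, if the wrist force passes 120 N, or if a joint passes its speed limit or range.

## Working session

There is one attempt and no reset: what is moved stays moved. The work goes in short steps, each a Python script; the robot and the scene stay as the last script left them, time stands still between calls to the robot, and variables do not carry over. Pictures are saved under pics/ and viewed, at most 10 in all, crops included, and the job is handed in when it is done.

```bash
mkdir -p pics; ls
python3 - <<'E'
from station import *
import cv2
for n in ("top","scene"):
    s=snapshot(n); cv2.imwrite(f"pics/{n}0.png",s["image"]); print(n,s["fx"],s["cx"],s["cy"],s["rvec"],s["tvec"])
print(read_time(),read_tcp_rot(),read_position())
E
```

```text
pics
top 398.7594338425546 310.9912469780487 197.66309406419234 [ 2.17960955 -2.17314929  0.10714936] [ 28.580652   607.29230451 839.96635551]
scene 501.8357834757995 316.74442262985275 203.76287298830647 [ 2.1592696   1.23872547 -0.45124045] [-356.61048273 -292.93624762 1489.68300867]
0.1 [ 2.18119865e-01  9.75921398e-01 -1.00400684e-03 -3.76036025e-04] [244.39313156 519.64770084 204.38368826]
```

View pics/top0.png

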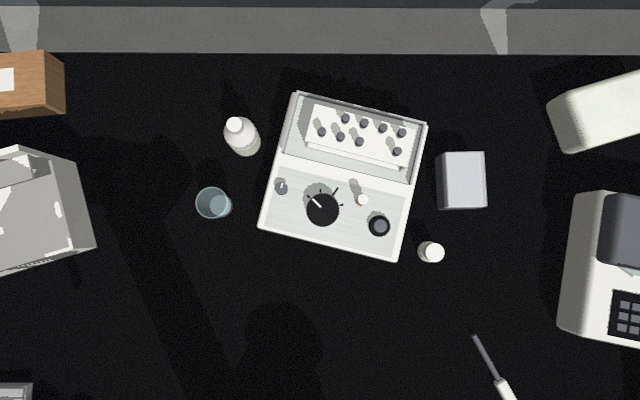

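View pics/scene0.png

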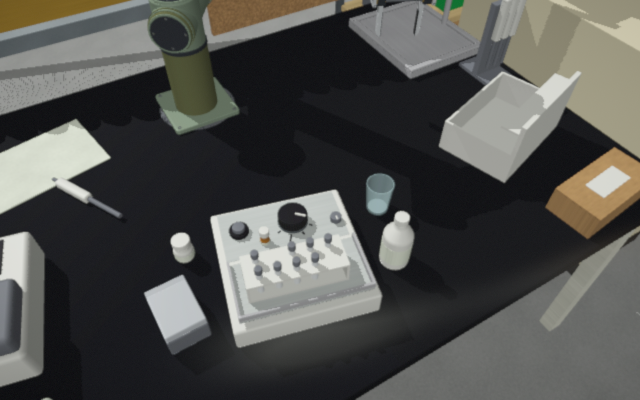

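The top view shows the dial at about (322,210), start button at (379,226), jar at (361,200), timer knob at (282,187). The pointer looks up-left. Next I'll measure them.

```bash
cat > h.py <<'E'
from station import *
import cv2, numpy as np
def ray(s,uv,z):
    R=cv2.Rodrigues(np.array(s["rvec"],float))[0]; t=np.array(s["tvec"],float).ravel()
    d=R.T@np.array([(uv[0]-s["cx"])/s["fx"],(uv[1]-s["cy"])/s["fy"],1]); c=-R.T@t
    return c+d*(z-c[2])/d[2]
def pix(s,p):
    K=np.array([[s["fx"],0,s["cx"]],[0,s["fy"],s["cy"]],[0,0,1]],float)
    return cv2.projectPoints(np.array(p,float).reshape(-1,3),np.array(s["rvec"],float),np.array(s["tvec"],float),K,None)[0].reshape(-1,2)
E
python3 - <<'E'
from h import *
s=snapshot("top"); im=s["image"]; g=cv2.cvtColor(im,cv2.COLOR_BGR2GRAY)
# shaker front panel corners: bright region contour
m=(g>110).astype(np.uint8); m[:,:240]=0; m[:,432:]=0; m[:85]=0;m[266:]=0
m=cv2.morphologyEx(m,cv2.MORPH_OPEN,np.ones((3,3)))
c=max(cv2.findContours(m,0,2)[0],key=cv2.contourArea); h=cv2.convexHull(c)
print(cv2.approxPolyDP(h,5,True).reshape(-1,2))
for n,(u,v,r) in dict(dial=(322,210,24),btn=(379,226,16)).items():
    k=np.zeros_like(g); cv2.circle(k,(u,v),r,255,-1)
    b=((g<50)&(k>0)).astype(np.uint8); b=cv2.morphologyEx(b,cv2.MORPH_CLOSE,np.ones((5,5)));b=cv2.morphologyEx(b,cv2.MORPH_OPEN,np.ones((7,7)))
    c=max(cv2.findContours(b,0,2)[0],key=cv2.contourArea); print(n,cv2.minEnclosingCircle(c),cv2.fitEllipse(c))
cr=im[165:265,255:415]; cv2.imwrite("pics/c1.png",cv2.resize(cr,None,fx=5,fy=5,interpolation=cv2.INTER_CUBIC))
E
```

```text
[[292  92]
 [426 122]
 [397 261]
 [257 226]]
dial ((322.5909118652344, 208.5454559326172), 17.083087921142578) ((322.24249267578125, 209.36337280273438), (30.827577590942383, 32.001712799072266), 10.303046226501465)Traceback (most recent call last):
  File "<stdin>", line 11, in <module>
ValueError: max() iterable argument is empty
```

Run:
```python
from h import *
s=snapshot("top"); im=s["image"]
cr=im[165:265,255:415]; cv2.imwrite("pics/c1.png",cv2.resize(cr,None,fx=5,fy=5,interpolation=cv2.INTER_CUBIC))
A=ray(s,(257,226),70);B=ray(s,(397,261),70); print(A,B,np.linalg.norm(A-B))
y=(A-B)[:2]/np.linalg.norm((A-B)[:2]); x=np.array([y[1],-y[0]]); print(np.arctan2(x[1],x[0]))
o=(A+B)[:2]/2+150*x; print(o)
P=lambda a,b,z:[*(o+a*x+b*y),z]
print(pix(s,[P(-82,25,100),P(-85,-95,92),P(-60,118,86),P(-150,150,70),P(150,150,107),P(150,-150,107)]))
for n,uv,z in (("dial",(322.2,209.4),97),("pivot",(310,198),100)): print(n,ray(s,uv,z))
print([P(-82,25,100),P(-85,-95,92)])
```

```text
[544.41833545 141.48212907  70.        ] [ 473.85693828 -145.54152234   70.        ] 295.5697671252299
-0.2410579190836455
[654.80053104 -37.83921017]
[[323.39061462 207.38410267]
 [380.96747172 223.53544349]
 [281.36412464 186.37190092]
 [255.95726564 225.73931641]
 [291.03537851  81.80935897]
 [435.01751769 116.83754242]]
dial [577.30161595   8.28475907  97.        ]
pivot [599.82588072  32.7423586  100.        ]
[[np.float64(581.1397344793817), np.float64(6.013806257680301), 100], [np.float64(549.5788657720066), np.float64(-109.80031881536867), 92]]
```

View pics/c1.png

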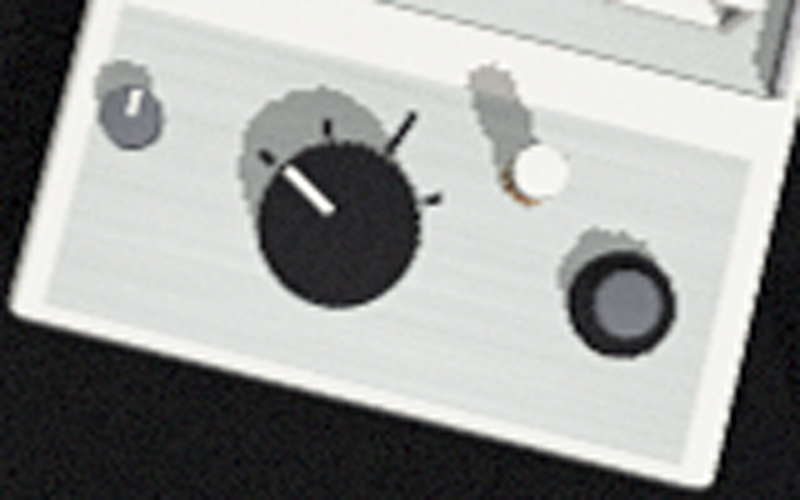

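Pointer is at the first click (line from (332,212) to (288,170) in the crop). Dial top circle is centred at crop (339,224) with radius about 81, button at (628,303). I'll check these positions and the reach.

```bash
cat >> h.py <<'E'
def q(th): return [np.cos(th/2),np.sin(th/2),0,0]
E
python3 - <<'E'
from h import *
s=snapshot("top")
px=lambda u,v:(255+u/5-.4,165+v/5-.4)
D=ray(s,px(339,224),100);B=ray(s,px(628,303),92);V=ray(s,px(541,170),112)
v=(D-B)[:2]; yaw=np.arctan2(v[1],v[0])-np.arctan2(120,3)
print("D",D,"B",B,np.hypot(*v),"yaw",yaw)
print("edge r",np.linalg.norm(ray(s,px(258,224),100)-ray(s,px(420,224),100))/2)
c=np.cos(yaw);n=np.sin(yaw);Ri=np.array([[c,n],[-n,c]])
print("vial in shaker",Ri@(V-D)[:2]+[-82,25])
a=ray(s,px(332,212),100)-ray(s,px(288,170),100); print("dial angle",-(np.arctan2(-a[1],-a[0])-yaw))
for d in(.75,0,-.9):
    th=yaw+np.pi+d; p=[*(D[:2]+45*np.array([np.cos(th),np.sin(th)])),85]; print(d,p,solve_ik(p,q(th)))
print(solve_ik([B[0],B[1],90],q(yaw+np.pi)))
E
```

```text
D [577.11172804   7.9871855  100.        ] B [ 546.24201806 -108.21447111   92.        ] 120.23212547252918 yaw -0.23466413568573974
edge r 32.259666376455364
vial in shaker [-43.42910924 -47.07370473]
dial angle -1.0441174358103948
0.75 [np.float64(537.956001869843), np.float64(-14.190034964267593), 85] [-1.87245019e-01  2.61127796e-01  1.74362188e+00 -4.44089210e-16
  1.13684298e+00 -2.27337721e+00]
0 [np.float64(533.3450659891387), np.float64(18.450420782628136), 85] [-1.27655582e-01  2.52447590e-01  1.75472866e+00 -4.44089210e-16
  1.13441641e+00 -1.46378777e+00]
-0.9 [np.float64(558.1020683885665), np.float64(48.774840986459424), 85] [-6.73065991e-02  3.03624693e-01  1.68816304e+00 -4.44089210e-16
  1.14980492e+00 -5.03438790e-01]
[-3.50996987e-01  2.90609174e-01  1.69337669e+00 -4.44089210e-16
  1.15760679e+00 -1.68712918e+00]
```

All of it agrees with the given sizes. Next I'll close the fingers, approach the right-front of the dial and touch it.

```bash
cat >> h.py <<'E'
D=np.array([577.1,8.0]); B=np.array([546.2,-108.2]); YAW=-0.235
def pose(d,r,z):
    th=YAW+np.pi+d; u=np.array([np.cos(th),np.sin(th)]); return [*(D+r*u),z],q(th),u
E
python3 - <<'E'
from h import *
gripper_close(10)
p,o=pose(.7,56,200)[:2]
move_ptp(p,o)
p,o,u=pose(.7,56,86); print(move_linear(p,vel=100,guard=8))
dwell(.3); f0=np.array(read_ft_force()); print(f0,read_position(),p)
p=pose(.7,36,86)[0]; print(move_linear(p,vel=12,guard=3))
dwell(.2); f=np.array(read_ft_force())-f0; x=np.array(read_position())
print(f,"rad",f[:2]@u,"r",(x[:2]-D)@u,x,read_time())
np.save("f0.npy",f0)
E
```

```text
False
[-0.43975266 -0.33307828  0.19446835] [527.33281193 -17.16223818  86.41192469] [np.float64(527.0459923260237), np.float64(-17.111676880955514), 86]
True
[-0.44480365  0.19776521  0.54742236] rad 0.30889266343803506 r 40.27173316715504 [540.7614919   -9.37554589  84.76252678] 6.925
```

Contact came at radius 40 (32 + 8), as expected. Now I'll sweep the arc with radial force feedback, as far as just past the first click top, then look.

```bash
cat >> h.py <<'E'
def force(u,f0):
    dwell(.05); f=np.mean([np.array(read_ft_force()) for _ in range(3)],0)-f0
    return f[:2]@u, f[0]*-u[1]+f[1]*u[0]
def sweep(d,d_end,r,f0,F=7,step=.07):
    while True:
        p,o,u=pose(d,r,86); move_linear(p,o,vel=25)
        fr,ft=force(u,f0); print(f"d {d:.2f} r {r:.2f} fr {fr:.1f} ft {ft:.1f} t {read_time():.1f}")
        if fr>20: r+=1; continue
        r-=np.clip((F-fr)*.08,-.6,.5)
        if fr<4 and r>36: continue
        if d<=d_end: return d,r
        d=max(d-step,d_end)
E
python3 - <<'E'
from h import *
f0=np.load("f0.npy")
d,r=sweep(.7,.0,40,f0)
np.save("dr.npy",[d,r])
s=snapshot("top"); cv2.imwrite("pics/c2.png",cv2.resize(s["image"][165:265,255:415],None,fx=5,fy=5,interpolation=cv2.INTER_CUBIC))
E
```

```text
d 0.70 r 40.00 fr -0.7 ft -1.0 t 7.2
d 0.70 r 39.50 fr -1.0 ft -0.2 t 7.5
d 0.70 r 39.00 fr 0.9 ft 0.2 t 7.8
d 0.70 r 38.51 fr 3.4 ft -0.1 t 8.1
d 0.70 r 38.22 fr 5.9 ft 0.0 t 8.4
d 0.63 r 38.13 fr 5.4 ft -0.0 t 8.7
d 0.56 r 38.00 fr 6.2 ft 0.6 t 9.0
d 0.49 r 37.93 fr 6.0 ft 0.7 t 9.3
d 0.42 r 37.85 fr 6.3 ft 0.4 t 9.7
d 0.35 r 37.79 fr 6.5 ft -1.4 t 10.0
d 0.28 r 37.76 fr 6.5 ft -2.0 t 10.3
d 0.21 r 37.72 fr 7.1 ft -1.3 t 10.6
d 0.14 r 37.73 fr 6.9 ft -1.7 t 10.9
d 0.07 r 37.73 fr 6.6 ft -1.1 t 11.2
d 0.00 r 37.69 fr 6.9 ft -0.5 t 11.5
```

View pics/c2.png

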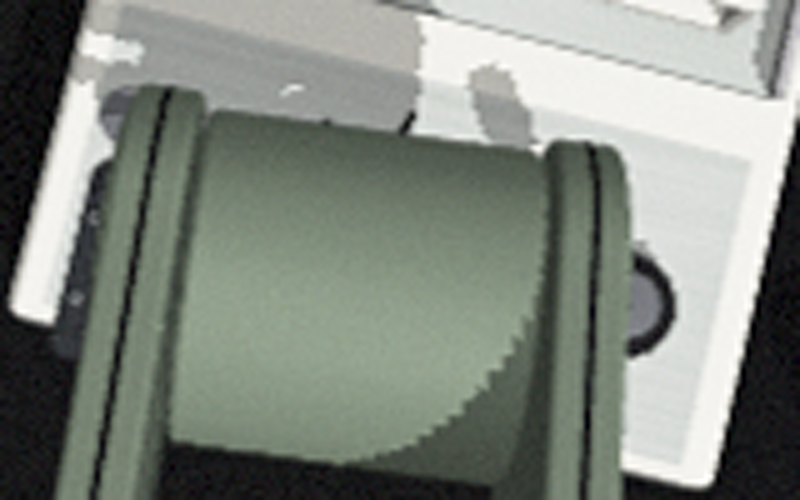

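The arm hides the dial in the top view, so I'll use the scene camera, which looks from behind the dial.

```bash
cat >> h.py <<'E'
def dialang(name):
    s=snapshot("scene"); im=s["image"]; print(pix(s,[[*D,100]]))
    cv2.imwrite(name,cv2.resize(im[185:255,240:340],None,fx=8,fy=8,interpolation=cv2.INTER_CUBIC))
    # white pixels on the dial's top face, cast onto z=100
    g=im.min(2); out=[]
    for v in range(195,240):
        for u in range(265,325):
            p=ray(s,(u,v),100)[:2]-D
            if np.hypot(*p)<27 and g[v,u]>110: out.append(p)
    if len(out)<3: return None
    m=np.mean(out,0); return len(out),np.hypot(*m),-(np.arctan2(m[1],m[0])-YAW)
E
python3 - <<'E'
from h import *
print(dialang("pics/s1.png"))
E
```

```text
[[290.51538045 212.2980174 ]]
(19, np.float64(17.610263908408086), np.float64(-0.459069268223876))
```

View pics/s1.png

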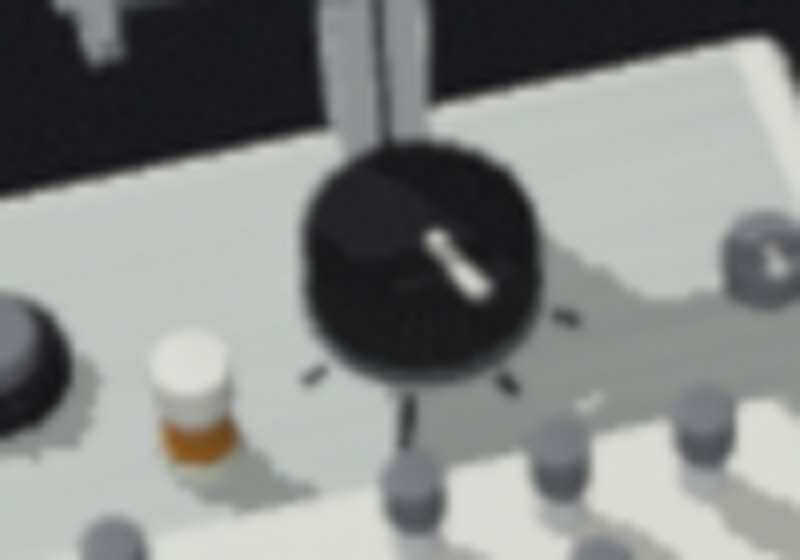

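The pointer now points at the second tick, (480,290) in the crop, so the dial follows the finger almost one to one. I'll carry on over the next top.

Run:
```python
from h import *
f0=np.load("f0.npy"); d,r=np.load("dr.npy")
for e in (-.4,-.55,-.65):
    d,r=sweep(d,e,r,f0,F=8); a=dialang("pics/s2.png"); print(a)
    if a and a[2]>.2: break
np.save("dr.npy",[d,r])
```

```text
d 0.00 r 37.68 fr 6.8 ft -0.9 t 11.9
d -0.07 r 37.58 fr 7.6 ft 0.2 t 12.2
d -0.14 r 37.55 fr 7.6 ft 0.5 t 12.5
d -0.21 r 37.52 fr 8.4 ft -0.2 t 12.8
d -0.28 r 37.56 fr 7.6 ft -0.0 t 13.1
d -0.35 r 37.53 fr 9.3 ft -0.9 t 13.4
d -0.40 r 37.63 fr 7.7 ft -1.7 t 13.8
[[290.51538045 212.2980174 ]]
(14, np.float64(17.255567297134014), np.float64(-0.1013326295704384))
d -0.40 r 37.61 fr 8.2 ft -1.7 t 14.1
d -0.47 r 37.62 fr 8.8 ft -1.8 t 14.4
d -0.54 r 37.69 fr 9.6 ft -1.9 t 14.7
d -0.55 r 37.81 fr 9.0 ft -2.0 t 15.0
[[290.51538045 212.2980174 ]]
(11, np.float64(18.024211538969325), np.float64(0.03891504952037855))
d -0.55 r 37.89 fr 8.6 ft -1.2 t 15.4
d -0.62 r 37.94 fr 7.8 ft -1.4 t 15.7
d -0.65 r 37.93 fr 8.1 ft -1.8 t 16.0
[[290.51538045 212.2980174 ]]
(16, np.float64(17.290237821658017), np.float64(0.16209028193697184))
```

View pics/s2.png

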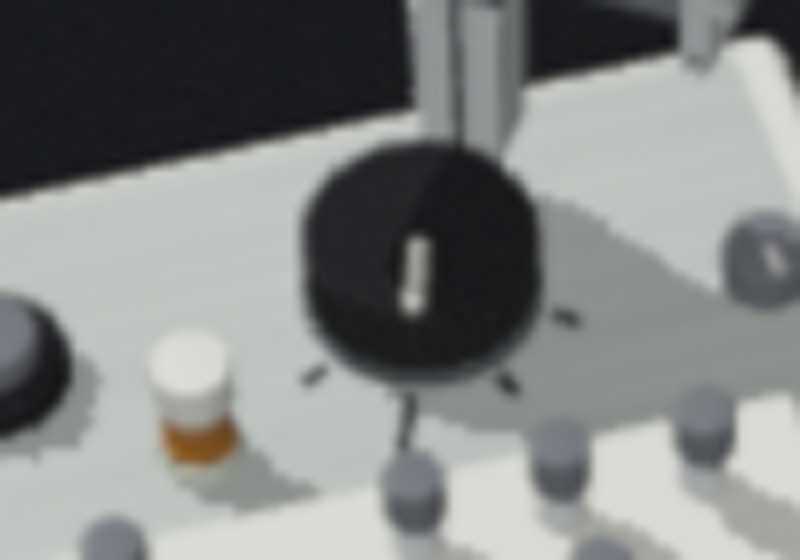

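The pointer (415,240)–(410,305) now lines up with the long tick at (405,430). I'll retreat radially so the dial can settle, then check it.

Run:
```python
from h import *
d,r=np.load("dr.npy")
move_linear(pose(d,60,86)[0],vel=60); p=pose(d,60,150); move_linear(p[0],vel=100)
dwell(.3); print(dialang("pics/s3.png"))
move_ptp([*B,150],q(YAW+np.pi)); dwell(.2)
s=snapshot("top"); print(read_position(),read_time(),read_ft_force())
print(dialang("pics/s3.png"))
```

```text
[[290.51538045 212.2980174 ]]
(21, np.float64(16.99883593490002), np.float64(0.16371307714364808))
[ 546.28189601 -107.23934918  150.00841394] 18.8333 [ 0.1157279  -0.51635518 -0.32432725]
[[290.51538045 212.2980174 ]]
(24, np.float64(16.45116274694537), np.float64(0.14860787181335317))
```

View pics/s3.png

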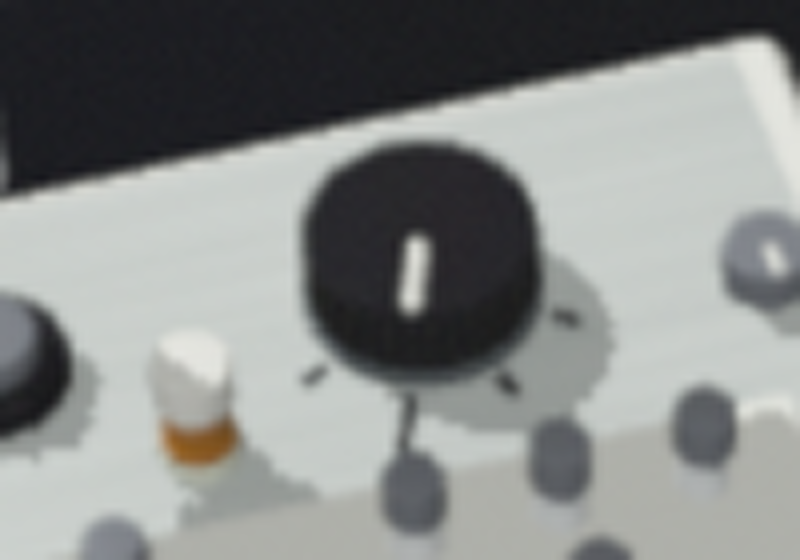

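The dial has clicked in at the long tick; pointer and tick are collinear. Now the button.

Run:
```python
from h import *
move_linear([*B,97],vel=60); dwell(.3); z0=read_ft_force()[2]
z=94
while z>84:
    move_linear([*B,z],vel=15); dwell(.06); f=read_ft_force()[2]-z0; print(round(z,1),round(read_position()[2],1),round(f,1))
    if f>10: break
    z-=1
dwell(.3); print(read_ft_force()[2]-z0)
move_linear([*B,170],vel=80); move_linear([*(B-[60,0]),250],vel=150)
dwell(.3); print(dialang("pics/s4.png"),read_time())
s=snapshot("scene"); cv2.imwrite("pics/s4.png",cv2.resize(s["image"][160:310,160:410],None,fx=3,fy=3,interpolation=cv2.INTER_CUBIC))
```

```text
94 93.9 0.9
93 93.0 0.7
92 92.3 1.2
91 91.2 1.2
90 90.2 1.9
89 89.2 2.9
88 88.1 3.1
87 87.2 4.3
86 86.3 4.6
85 86.2 9.4
9.187316341250717
[[290.51538045 212.2980174 ]]
(23, np.float64(16.604176905238038), np.float64(0.1418195301483357)) 26.0833
```

View pics/s4.png

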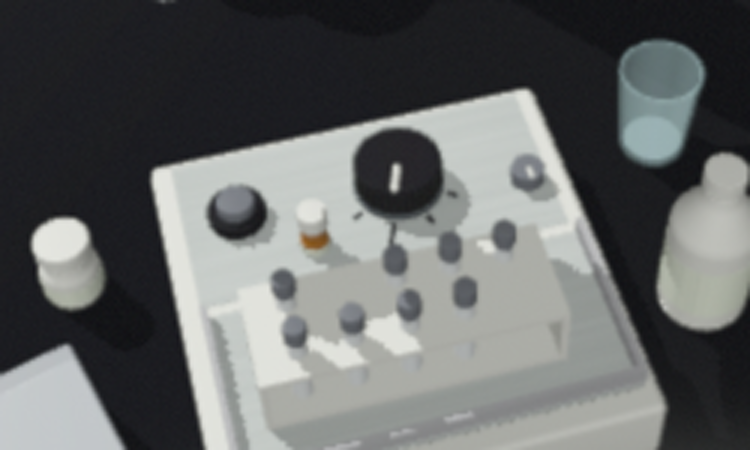

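The button went through its whole 6 mm travel to the stop (force rose from 4.6 to 9.4 N at 86.2 mm) and is up again at (237,205). The dial is still at the long tick and everything else is in place, so I'll hand in.

```bash
python3 -c "
from station import *
print(sign_off())"
```

```text
the job is handed in; nothing more can be done
None
```

The dial is clicked in at the longest tick, the start button was pressed fully down and has sprung back up, nothing else looked moved, and the job is handed in; the sign-off gave no verdict.

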